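Run a piston leak test from the control panel

ROBOT

A 6-joint arm with a two-finger parallel gripper is mounted at the origin on a cart in front of the work surface, level with it; the furniture and walls round the work are solid. World frame = base frame: x ahead of the robot, y to its left, z up, the work surface at z = 0. Lengths are in m, angles in degrees, forces in N, time in s.
With the tool pointing down it reaches from about 0.4 to 0.825 m from the base axis. Payload 7 kg.
Tool frame: the origin (TCP) lies at the very end of the fingers, on their centre line; the grasp point (between the pads) lies 19 mm behind it; z points along the fingers, y is the line along which they close (so a half turn about z gives the same grasp; the last joint's range is limited). The gripper opens to 88 mm and grips with 3 to 60 N. Pads are 19 mm wide; open, the fingers measure 130 mm over their backs; the gripper's body (78 mm by 193 mm) begins 47 mm behind the grasp point.
Start: joints at [85.376, 20.546, 0.682, 0, -70.136, -16.507], TCP at [0.243, 0.63, 0.227] pointing down, gripper open.
Joint ranges: [-176.03, 176.03], [-82.01, 121.73], [-58.28, 71.71], [-173.87, 95.51], [-174.79, -0.11], [-173.66, 173.66]. Speed limits (degrees/s): [136.94, 136.94, 172.46, 180, 180, 180].

INTERFACE

Orientations are given as [roll, pitch, yaw] about the fixed x, y, z axes, in that order (R = Rz(yaw) Ry(pitch) Rx(roll)).
In Python, from plant import r gives the robot as it stands. The module is installed in compiled form; this text tells all that it offers.
- The arm moves only by the tool jog_arm, never from a script. Its arguments are lists of equal length, an entry for each row: "travel": the shift along the tool's x, y, z each as a share of 50 cm, from -1 to 1, a list of three; "dr": the turn, a rotation vector about the tool's x, y, z each as a share of 360 degrees, from -1 to 1, a list of three; "claw": the opening, from 0 (shut) to 1 (fully open). A call has exactly 10 rows; each row is the pose to reach, as a shift and turn from the pose commanded when the call began, along the tool's axes at that moment, turning the shorter way round; what a row does not reach only later rows make up. A row lasts 1/8 s, in which the tool goes at most 62.5 mm and 10.7 degrees, less where a joint would pass 70% of its speed; a pose out of reach is approached as far as the arm can. A call with a number of a shift or a turn outside -1 to 1 is refused whole. A call with a gripper value outside its range is refused whole. The fingers move at their own pace and stop on an object; "newtons" is the grip in N (left out, the last holds). Time passes only in rows, so rows that repeat a pose let the fingers close, or fill a call up. It gives the time, the measured TCP pose, the force, the opening and the grip force at its end, in the units of the state.
- r.get_state(): the state, without advancing time (a new reading comes with each control period).
- r.capture(name): name is "scene" or "top" or "wrist"; returns a dict with "pixels" (400x640x3 uint8, red, green, blue), "range_z" (400x640 float32, m along the optical axis (not along the pixel's ray), 0 where there is no reading), "fx", "fy", "cx", "cy" (pixels), "position" and "attitude" of the camera in the world; the wrist camera has in their place "hand_eye" (4x4, takes a point from camera to tool coordinates, whose origin is the TCP and whose axes are the flange's). Camera axes: x right, y up, looking along -z (the intrinsics and any distortion apply to the point x, -y, -z); pixel columns grow to the right and rows downward; lengths in m; the calibration is good to about 2 mm. A picture is of the moment at which its call begins: read the wrist's pose just before it.
- r.close_job(): hands the job in; it is judged then, once.
Trained networks look in the newest picture that a camera, given by its name, has taken for a name from the list of things; names that differ only in an ending like _2 or _b are one class to them, and where a whole thing is asked for, a point or a joint stands for the part that bears it (a point fixed in the world has none). Each returns a list of dicts, best first, with "conf" (0 to 1); they miss things now and then, are a little off and sometimes report something else, mostly with a low value. They report only what shows in the picture. A call takes as long as a camera call.
- r.boxes_of(name, camera): "extent" ([left, top, right, bottom] in pixels, round what is visible of it).
- r.regions_of(name, camera): "pixels" (400x640 bool, what is visible of it) and "extent" ([left, top, right, bottom] in pixels, round what is visible of it).
- r.tip_of(name, camera): "at" ([column, row] in pixels: a listed point, or the origin of a listed thing).
The state is a dict: "time_s": time; "joints": joint angles; "qd": joint speeds; "joint_torque": joint torques, N m; "tcp_pos": TCP position; "eef_rot": TCP orientation; "contact_force": force on the tool from outside, world axes, zero at the start; "moment": the same for the moment, N m; "gripper_width": finger opening in m; "gripper_force": force on a finger pad.
Only numpy, scipy, OpenCV 4.12 (cv2) and the standard library are available. Lean on these libraries where they do the work, as an engineer would, in place of code of your own. Each camera call takes 0.05 s, during which the arm holds its last target. There are 200 camera calls.

TASK

Run a leak test on the piston that sits in the blue tester: push the yellow-framed guard down until it is fully shut, then press the raised, blue-marked end of the white rocker switch down until it is fully over (on), and last press the green button fully in and keep it held in: the program finishes while still holding it. Keep to that order, never press the red stop button, and lift or shift nothing else: the piston stays in its nest and the things lying about stay where they are.

Things in the scene. Friction and masses are not known exactly. Their poses are not given: they have to be found in the camera images.
- tester: Leak tester, fixed to the bench: open-topped blue box 170 (x) x 150 (y) x 75 mm high, with a black nest ring on its floor. Origin: centre of its underside; x points away from its front, z up. It stands to the left or the right of the panel and is turned by up to 0.3 rad.
- guard (a joint): Hinge of the tester's guard, rad: 0 = shut, lying level on the box; grows as the free front edge rises. Starts 0.45 to 0.8, range 0 to 1.2. It is stiff and stays where it is left; pushing it down at the pad takes about 1 to 3 N. The guard is a flat yellow frame with a clear window, 178 mm (hinge to front edge) x 150 mm x 6 mm.
- guard_pad (a point): Middle of the top face of the black rubber pad (30 x 70 mm, 3 mm high) near the guard's free front edge; 156 mm from the hinge. The point's frame tilts with the guard. With the guard shut it is 86 mm above the bench.
- guard_hinge (a point): Middle of the guard's hinge axis, along the upper edge of the tester's far side, 77 mm above the bench; the axis is the tester's y. The pad point is 156 mm towards the front and 9 mm above the line of the guard's underside through this point.
- panel: Control panel, fixed: grey box 110 (x) x 205 (y) x 55 mm high with an aluminium face on top. Origin: centre of its underside; x points away from its front. Three stations stand in a row along its y at 0 and +-60 mm: green button, red button, rocker switch, in any order.
- green_top (a point): Centre of the top face of the green push button (round, 36 mm diameter, in a round black housing of 52 mm diameter and 12 mm height). Out, it is 78 mm above the bench, 7 mm proud of its housing; fully in, flush with it. It is pressed straight down; this point moves with it.
- green (a joint): Travel of the green button, m: 0 = out, 0.007 = fully in (stop). Spring return, about 5 N fully in.
- green_base: Black housing of the green button; origin: centre of its underside, 55 mm above the bench.
- red_top (a point): Centre of the top face of the red stop button, of the same size as the green one. Not to be pressed.
- red (a joint): Travel of the red stop button, m: 0 = out, 0.007 = fully in; spring return.
- rocker_base: Black base of the rocker switch, 78 x 46 mm; origin: centre of its underside, 55 mm above the bench. The rocker's pivot is 22 mm above it, along its y.
- rocker (a joint): Angle of the white rocker (66 mm long along the base's x, 34 mm wide, 10 mm thick), rad: 0 = off (far end up), 0.5 = on (far end down, at its stop). No spring: it stays where it is left; turning takes about 2 to 3 N at the marked end.
- rocker_on_end (a point): Centre of the top face of the rocker's blue-marked far end, 22 mm from the pivot; it is raised when off (87 mm above the bench) and goes down about 11 mm when switched on.
- piston: Grey piston, 83 mm diameter, 50 mm high, loose in the tester's nest; origin: centre of its underside.
- hammer: Ball-peen hammer, 291 mm long, lying at the front edge of the bench, before the tester or the panel.
- bolt: Steel bolt, 58 mm long, lying at the front of the bench.
- nut: Dark hexagon nut, 27 mm, lying at the front of the bench.
- tape_roll: Yellow tape roll, 93 mm, lying flat at the back.
- screwdriver: Yellow-handled screwdriver, 230 mm, lying at the left.
- mug: Cream enamel mug, 76 mm high, at the left.

How it is judged (in metres and radians):
On the way, in this order (a step that is already met when the one before it is completed fails the run):
1. the guard is pushed fully shut (value of joint guard below 0.04 rad), for 0.2 s.
2. then the rocker is switched fully on (value of joint rocker above 0.4 rad and value of joint guard below 0.04 rad), for 0.1 s.
3. then the green button is pressed in (all of step 2 and value of joint green above 0.0045 m), for 0.2 s.
At the end, for the whole second after the job is handed in: The fingers hold the green button at least 4.5 mm in (of 7) with more than 1 N; the guard is shut to within 0.04 rad; the rocker is on (over 0.40 of 0.5 rad); the red button is out; the piston and the loose things are within 30 mm of where they started (all of step 3 and contact force between the fingers and green_base above 1 N and value of joint red below 0.002 m and distance of each of piston, hammer, bolt, nut, tape_roll, screwdriver, mug from where it was at the start of the episode below 0.03 m); the arm keeps its last pose, push and grip.
It fails at once if the red stop button is pressed (over 2.5 mm) (value of joint red above 0.0025 m).
It fails at once if the rocker is switched on while the guard is open (value of joint rocker above 0.3 rad and value of joint guard above 0.08 rad).
It fails at once if the green button is pressed while the rocker is off or the guard is open (value of joint green above 0.003 m and (value of joint rocker below 0.3 rad or value of joint guard above 0.08 rad)).
It fails at once if the piston or a loose thing is lifted or shifted by more than 30 mm (distance of any of piston, hammer, bolt, nut, tape_roll, screwdriver, mug from where it was at the start of the episode above 0.03 m).
It also fails if it takes over 42 s, if anything falls off the work surface, if the arm or the gripper's body presses on something with over 40 N, if the wrist force passes 120 N, or if a joint passes its speed limit or range.

## Working session

There is one attempt and no reset: what is moved stays moved. The work goes in short steps, Python scripts to look and compute and a tool call to move; the robot and the scene stay as the last step left them, time stands still between calls to the robot, and variables do not carry over. Pictures are saved under pics/ and viewed, at most 10 in all, crops included, and the job is handed in when it is done.

Besides the shell and the picture viewer there is one more tool, called as name(argument=value, ...), one argument or row to a line, values as JSON. jog_arm: Moves the arm, as the interface text tells. Its arguments: {"type":"object","properties":{"travel":{"type":"array"},"dr":{"type":"array"},"claw":{"type":"array"},"newtons":{"type":"number"}},"required":["travel","dr","claw"]}

```bash
mkdir -p pics; cat > h.py <<'E'
import numpy as np, cv2
from scipy.spatial.transform import Rotation as R
from plant import r
def att(a):
    a=np.array(a,float)
    if a.shape==(3,3): return a
    if a.size==3: return R.from_euler('xyz',a,degrees=True).as_matrix()
    return a
def world(c,u,v,T=None,z=None):
    """pixel -> world by depth (median 3x3), or on plane height z"""
    u0,v0=int(round(u)),int(round(v))
    p=c['range_z'][max(v0-1,0):v0+2,max(u0-1,0):u0+2]; p=p[p>0]
    d=np.median(p) if p.size else np.nan
    ray=np.array([(u-c['cx'])/c['fx'],-(v-c['cy'])/c['fy'],-1])
    A=att(c['attitude']);P=np.array(c['position'])
    if z is not None: w=A@ray; return P+w*(z-P[2])/w[2]
    return P+A@(ray*d)
E
python3 - <<'E'
from h import *
for n in ("scene","top"):
    c=r.capture(n); cv2.imwrite(f'pics/{n}0.png',c['pixels'][:,:,::-1])
    print(n,[k for k in c],c['position'],c['attitude'],c['fx'],c['cx'])
    for t in "guard_pad guard_hinge green_top red_top rocker_on_end green_base rocker_base panel tester piston hammer".split():
        for d in r.tip_of(t,n)[:2]:
            u,v=d['at']; print(t,round(d['conf'],2),np.round(d['at'],1),world(c,u,v).round(3))
print(r.get_state())
E
```

```text
scene ['pixels', 'range_z', 'fx', 'fy', 'cx', 'cy', 'position', 'attitude'] [-0.049277   -0.67974727  0.98080139] [ 47.46842524  -0.56962684 -39.1021528 ] 373.9962315242627 317.6312887742177
guard_pad 0.92 [321.  195.2] [0.553 0.03  0.151]
guard_pad 0.39 [325.3 226.6] [ 0.534 -0.019  0.052]
guard_hinge 0.67 [341.1 202.2] [0.628 0.01  0.091]
green_top 0.46 [371.  260.6] [ 0.535 -0.233  0.078]
red_top 0.69 [378.5 282.5] [ 0.496 -0.302  0.076]
rocker_on_end 0.8 [364.3 247.2] [ 0.552 -0.186  0.085]
green_base 0.59 [369.6 267.1] [ 0.515 -0.247  0.076]
rocker_base 0.6 [359.2 252.5] [ 0.529 -0.187  0.077]
rocker_base 0.46 [305.2 181.9] [0.66  0.257 0.006]
panel 0.91 [363.1 278.8] [ 0.483 -0.255  0.054]
tester 0.73 [323.3 230.2] [ 0.526 -0.017  0.038]
piston 0.6 [324.7 226.4] [0.553 0.006 0.02 ]
piston 0.54 [319.1 195.9] [0.522 0.003 0.184]
hammer 0.55 [344.4 320. ] [ 0.372 -0.299  0.   ]
top ['pixels', 'range_z', 'fx', 'fy', 'cx', 'cy', 'position', 'attitude'] [0.37096403 0.06299871 1.22239219] [ 10.88155053  -0.58678567 -90.66902206] 418.09738417773366 323.19146195016316
guard_pad 0.83 [34
[... 614 characters left out ...]
 -0.302 -0.001]
{'time_s': 1.2, 'joints': array([ 8.53793636e+01,  2.05468111e+01,  6.81421123e-01,  1.68517136e-03,
       -7.01352970e+01, -1.65052096e+01]), 'qd': array([-0.01180433,  0.10318263, -0.04001843,  0.04838531,  0.01257176,
        0.06111808]), 'joint_torque': array([-1.48544309e-04, -5.82398665e+01,  2.93307853e+01,  7.00302154e+00,
        1.23892954e-02, -3.85237570e-05]), 'tcp_pos': array([0.24332055, 0.62960012, 0.22655736]), 'eef_rot': array([ 1.79999792e+02, -1.71477300e-03, -2.11252733e+01]), 'contact_force': array([0.18364324, 0.38602281, 0.3813997 ]), 'moment': array([ 0.01696999, -0.01660329, -0.00363272]), 'gripper_force': 0.0, 'gripper_width': 0.08773650893053514}
```

```bash
python3 - <<'E'
import cv2,numpy as np
a=cv2.imread('pics/top0.png')[110:310,280:500]; b=cv2.imread('pics/scene0.png')[150:350,250:470]
cv2.imwrite('pics/both.png',np.hstack([cv2.resize(x,(400,364),interpolation=cv2.INTER_CUBIC) for x in (a,b)]))
E
```

```text
(no output)
```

View pics/both.png

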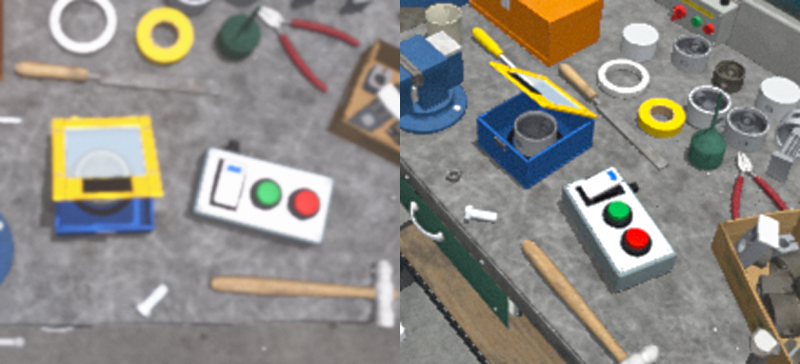

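View pics/top0.png

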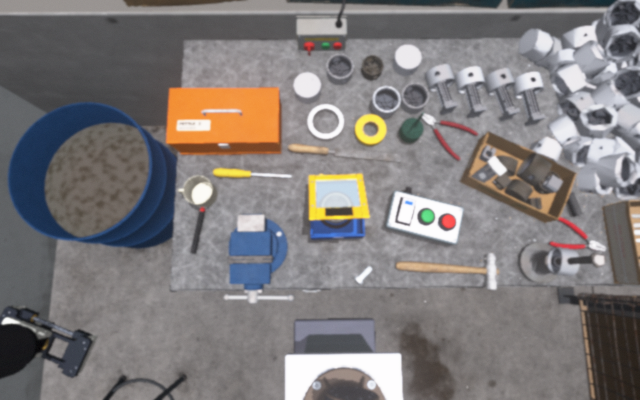

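Top view (right is −y, up is +x): tester at about (337,208) with its guard up. The panel at (425,217) has, from left to right, rocker (405,210), green (427,216) and red (449,221). The blue rocker mark is at its far end. The tape roll, bolt and hammer are clear of both. I'll refine the positions by colour and depth.

```bash
cat >> h.py <<'E'
def cloud(c):
    v,u=np.mgrid[:400,:640]; d=c['range_z']
    X=np.stack([(u-c['cx'])/c['fx']*d,-(v-c['cy'])/c['fy']*d,-d],-1)
    return X@att(c['attitude']).T+np.array(c['position'])
E
python3 - <<'E'
from h import *
for n in ("top","scene"):
    c=r.capture(n); W=cloud(c); hsv=cv2.cvtColor(c['pixels'],cv2.COLOR_RGB2HSV); H,S,V=[hsv[...,i].astype(int) for i in range(3)]
    ok=c['range_z']>0; x,y,z=W[...,0],W[...,1],W[...,2]
    pan=ok&(x>.42)&(x<.62)&(y<-.12)&(y>-.37)&(z>.045)
    tes=ok&(x>.40)&(x<.70)&(y<.12)&(y>-.12)&(z>.06)
    for nm,m,zz in (('green',pan&(H>45)&(H<80)&(S>120),.078),('red',pan&((H<8)|(H>172))&(S>120),.078),('blue',pan&(H>95)&(H<125)&(S>110),.087)):
        v,u=np.nonzero(m); print(n,nm,len(u),np.median(W[m],0).round(4),'plane',world(c,u.mean(),v.mean(),z=zz).round(4))
    m=pan&(z>.05)&(z<.06); pts=W[m][:,:2].astype(np.float32); print('panel rect',cv2.minAreaRect(pts))
    m=tes&(H>18)&(H<34)&(S>120); P=W[m]; print('guard n',len(P), P.min(0).round(3),P.max(0).round(3))
    A=np.c_[P[:,:2],np.ones(len(P))]
    k=np.ones(len(P),bool)
    for _ in range(4):
        s=np.linalg.lstsq(A[k],P[k,2],rcond=None)[0]; e=abs(A@s-P[:,2]); k=e<.006
    t=np.arctan(np.hypot(*s[:2])); yaw=np.degrees(np.arctan2(-s[1],-s[0])); print('plane',s.round(3),'angle',t.round(3),'yaw',yaw.round(2),k.sum())
    Q=P[k]; yr=np.radians(yaw); ex=np.array([np.cos(yr),np.sin(yr)]);ey=np.array([-ex[1],ex[0]])
    a=Q[:,:2]@ex; b=Q[:,:2]@ey; print('along x',np.percentile(a,[1,99]).round(3),'y',np.percentile(b,[1,99]).round(3), 'rect',cv2.minAreaRect(np.c_[a/1,b].astype(np.float32)))
    m=tes&(V<60)&(z>.12); print('pad',m.sum(),np.median(W[m],0).round(4) if m.any() else '')
    vis=ok&(x>.3)&(x<.6)&(y>.12)&(y<.35); print('vise max z',z[vis].max())
    m=ok&(x>.3)&(x<.75)&(y>-.4)&(y<.65); print('max z',np.percentile(z[m],99.9))
E
```

```text
top green 112 [ 0.5228 -0.2374  0.0774] plane [ 0.5235 -0.2374  0.078 ]
top red 144 [ 0.5076 -0.2944  0.0767] plane [ 0.5074 -0.2947  0.078 ]
top blue 13 [ 0.5601 -0.1851  0.0881] plane [ 0.5597 -0.1859  0.087 ]
panel rect ((0.5234028100967407, -0.23873332142829895), (0.2039663940668106, 0.10929448157548904), 74.7316665649414)
guard n 1074 [ 0.502 -0.064  0.077] [0.643 0.088 0.196]
plane [-0.822 -0.022  0.609] angle 0.688 yaw 1.5 1061
along x [0.504 0.642] y [-0.077  0.072] rect ((0.5730292797088623, -0.0024920254945755005), (0.14946679770946503, 0.13966786861419678), 89.78562927246094)
pad 0 
vise max z 0.15375144241187844
max z 0.1919792544313283
scene green 108 [ 0.5201 -0.2422  0.0761] plane [ 0.5182 -0.2436  0.078 ]
scene red 127 [ 0.5039 -0.3     0.0758] plane [ 0.5025 -0.3009  0.078 ]
scene blue 17 [ 0.5581 -0.1869  0.0872] plane [ 0.5584 -0.1869  0.087 ]
panel rect ((0.5209245681762695, -0.24113759398460388), (0.20572583377361298, 0.10989650338888168), 74.55437469482422)
guard n 321 [ 0.501 -0.066  0.079] [0.644 0.088 0.195]
plane [-0.816 -0.011  0.604] angle 0.685 yaw 0.75 318
along x [0.502 0.64 ] y [-0.072  0.079] rect ((0.57221919298172, 0.004279300570487976), (0.1530693769454956, 0.1424442082643509), 89.99554443359375)
pad 16 [0.5196 0.0125 0.1846]
vise max z 0.15089945549704065
max z 0.19102958875394488
```

jog_arm(
  travel=[
    [0.973, 0.956, -0.016],
    [0.973, 0.956, -0.016],
    [0.973, 0.956, -0.016],
    [0.973, 0.956, -0.016],
    [0.973, 0.956, -0.016],
    [0.973, 0.956, -0.016],
    [0.973, 0.956, -0.016],
    [0.973, 0.956, -0.016],
    [0.973, 0.956, -0.016],
    [0.973, 0.956, -0.016],
  ],
  dr=[
    [0, 0, -0.0586],
    [0, 0, -0.0586],
    [0, 0, -0.0586],
    [0, 0, -0.0586],
    [0, 0, -0.0586],
    [0, 0, -0.0586],
    [0, 0, -0.0586],
    [0, 0, -0.0586],
    [0, 0, -0.0586],
    [0, 0, -0.0586],
  ],
  claw=[0, 0, 0, 0, 0, 0, 0, 0, 0, 0],
  newtons=20,
)

```text
time_s: 2.55
tcp_pos: [0.5019, 0.0585, 0.2345]
eef_rot: [-180.0, -0.1, -0.0]
contact_force: [1.1, 1.0, 0.8]
gripper_width: 0.0006
gripper_force: 0.0
```

jog_arm(
  travel=[
    [0.046, 0.1, 0],
    [0.046, 0.1, 0],
    [0.046, 0.1, 0],
    [0.046, 0.1, 0],
    [0.046, 0.1, 0.02],
    [0.046, 0.1, 0.05],
    [0.046, 0.1, 0.05],
    [0.046, 0.1, 0.05],
    [0.046, 0.1, 0.05],
    [0.046, 0.1, 0.05],
  ],
  dr=[
    [0, 0, 0],
    [0, 0, 0],
    [0, 0, 0],
    [0, 0, 0],
    [0, 0, 0],
    [0, 0, 0],
    [0, 0, 0],
    [0, 0, 0],
    [0, 0, 0],
    [0, 0, 0],
  ],
  claw=[0, 0, 0, 0, 0, 0, 0, 0, 0, 0],
)

```text
time_s: 3.8
tcp_pos: [0.5244, 0.0103, 0.2092]
eef_rot: [-180.0, -0.0, -0.0]
contact_force: [0.3, -0.0, -0.2]
gripper_width: 0.0002
gripper_force: 0.0
```

```bash
python3 - <<'E'
from h import *
s=r.get_state(); c=r.capture("wrist"); cv2.imwrite('pics/w1.png',c['pixels'][:,:,::-1])
T=np.eye(4);T[:3,:3]=R.from_euler('xyz',s['eef_rot'],degrees=True).as_matrix();T[:3,3]=s['tcp_pos']
M=T@np.array(c['hand_eye']); c['attitude']=M[:3,:3]; c['position']=M[:3,3]
print(s['tcp_pos'],s['contact_force'],c['position'])
for t in ('guard_pad','green_top','red_top','rocker_on_end','guard_hinge'):
    for d in r.tip_of(t,'wrist')[:1]: print(t,d,world(c,*d['at']).round(4))
E
```

```text
[0.52440102 0.01031675 0.20919726] [ 0.29066234 -0.0006155  -0.20866279] [0.60024926 0.01027544 0.36729813]
guard_pad {'at': [311.8, 229.0], 'conf': 0.89} [0.5255 0.0129 0.1836]
green_top {'at': [564.4, 189.6], 'conf': 0.95} [ 0.5247 -0.2385  0.0779]
red_top {'at': [311.6, 64.7], 'conf': 0.66} [0.6388 0.0138 0.0875]
rocker_on_end {'at': [523.9, 154.9], 'conf': 0.83} [ 0.5609 -0.1843  0.088 ]
guard_hinge {'at': [309.5, 66.7], 'conf': 0.86} [0.6372 0.0157 0.0879]
```

View pics/w1.png

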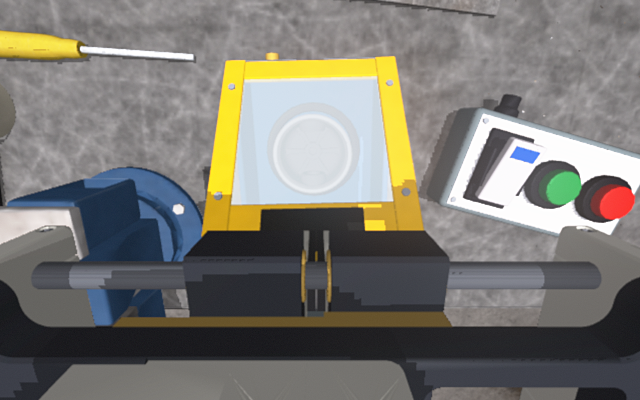

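jog_arm(
  travel=[
    [0, 0, 0.028],
    [0, 0, 0.058],
    [-0.033, 0, 0.098],
    [-0.047, 0, 0.126],
    [-0.059, 0, 0.154],
    [-0.069, 0, 0.182],
    [-0.073, 0, 0.208],
    [-0.077, 0, 0.23],
    [-0.079, 0, 0.246],
    [-0.079, 0, 0.25],
  ],
  dr=[
    [0, 0, 0],
    [0, 0, 0],
    [0, 0, 0],
    [0, 0, 0],
    [0, 0, 0],
    [0, 0, 0],
    [0, 0, 0],
    [0, 0, 0],
    [0, 0, 0],
    [0, 0, 0],
  ],
  claw=[0, 0, 0, 0, 0, 0, 0, 0, 0, 0],
)

```text
time_s: 5.35
tcp_pos: [0.4851, 0.0103, 0.0856]
eef_rot: [180.0, -0.0, 0.0]
contact_force: [-14.6, 2.9, 40.5]
gripper_width: 0.0004
gripper_force: 19.9
```

jog_arm(
  travel=[
    [0, 0, 0],
    [0, 0, 0],
    [0, 0, -0.06],
    [0, 0, -0.15],
    [0.154, 0.394, -0.15],
    [0.154, 0.394, -0.15],
    [0.154, 0.394, -0.15],
    [0.154, 0.394, -0.15],
    [0.154, 0.394, -0.09],
    [0.154, 0.394, -0.09],
  ],
  dr=[
    [0, 0, 0],
    [0, 0, 0],
    [0, 0, 0],
    [0, 0, 0],
    [0, 0, 0.0425],
    [0, 0, 0.0425],
    [0, 0, 0.0425],
    [0, 0, 0.0425],
    [0, 0, 0.0425],
    [0, 0, 0.0425],
  ],
  claw=[0, 0, 0, 0, 0, 0, 0, 0, 0, 0],
)

```text
time_s: 6.6
tcp_pos: [0.5597, -0.1869, 0.1263]
eef_rot: [180.0, 0.3, -15.4]
contact_force: [-0.2, -0.3, -0.1]
gripper_width: 0.0007
gripper_force: 0.0
```

```bash
python3 - <<'E'
from h import *
s=r.get_state(); c=r.capture("wrist"); cv2.imwrite('pics/w2.png',c['pixels'][:,:,::-1])
T=np.eye(4);T[:3,:3]=R.from_euler('xyz',s['eef_rot'],degrees=True).as_matrix();T[:3,3]=s['tcp_pos']
M=T@np.array(c['hand_eye']); c['attitude']=M[:3,:3]; c['position']=M[:3,3]
print(s['tcp_pos'],s['contact_force'])
for t in ('green_top','red_top','rocker_on_end','rocker_base'):
    for d in r.tip_of(t,'wrist')[:1]: print(t,d,world(c,*d['at']).round(4))
for n in ('top','scene'):
    c=r.capture(n); W=cloud(c); hsv=cv2.cvtColor(c['pixels'],cv2.COLOR_RGB2HSV)
    m=(c['range_z']>0)&(W[...,0]>.44)&(W[...,0]<.65)&(abs(W[...,1]-.012)<.08)&(W[...,2]>.06)&(hsv[...,0]>18)&(hsv[...,0]<34)&(hsv[...,1]>120)
    P=W[m]; q=np.polyfit(P[:,0],P[:,2],1); print(n,len(P),'slope',q[0].round(3),P.min(0).round(3),P.max(0).round(3))
E
```

```text
[ 0.55971449 -0.18691603  0.12627376] [-0.19597731 -0.33266321 -0.1113598 ]
green_top {'at': [393.7, 242.8], 'conf': 0.9} [ 0.5932 -0.2184  0.2069]
red_top {'at': [473.9, 240.4], 'conf': 0.82} [ 0.5113 -0.2963  0.0781]
rocker_on_end {'at': [314.5, 223.1], 'conf': 0.6} [ 0.56   -0.1857  0.0875]
rocker_base {'at': [314.5, 228.8], 'conf': 0.82} [ 0.5557 -0.1846  0.0872]
top 446 slope 0.332 [ 0.462 -0.047  0.075] [0.638 0.088 0.535]
scene 703 slope -0.002 [ 0.46  -0.067  0.067] [0.64  0.089 0.09 ]
```

View pics/w2.png

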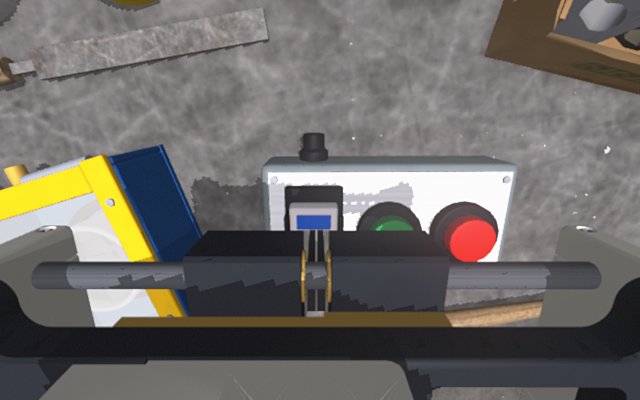

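jog_arm(
  travel=[
    [0.004, 0, 0.03],
    [0.004, 0, 0.06],
    [0.004, 0, 0.072],
    [0.004, 0, 0.08],
    [0.004, 0, 0.086],
    [0.004, 0, 0.092],
    [0.004, 0, 0.096],
    [0.004, 0, 0.1],
    [0.004, 0, 0.1],
    [0.004, 0, 0.1],
  ],
  dr=[
    [0, 0, 0],
    [0, 0, 0],
    [0, 0, 0],
    [0, 0, 0],
    [0, 0, 0],
    [0, 0, 0],
    [0, 0, 0],
    [0, 0, 0],
    [0, 0, 0],
    [0, 0, 0],
  ],
  claw=[0, 0, 0, 0, 0, 0, 0, 0, 0, 0],
)

```text
time_s: 8.2
tcp_pos: [0.5643, -0.1873, 0.0793]
eef_rot: [-180.0, -0.1, -15.3]
contact_force: [3.9, -0.8, 3.9]
gripper_width: 0.0007
gripper_force: 2.1
```

jog_arm(
  travel=[
    [0, 0, 0.002],
    [0, 0, 0.004],
    [0, 0, 0.006],
    [0, 0, 0.006],
    [0, 0, 0.006],
    [0, 0, 0.006],
    [0, 0, 0.006],
    [0, 0, 0.006],
    [0, 0, 0.006],
    [0, 0, 0.006],
  ],
  dr=[
    [0, 0, 0],
    [0, 0, 0],
    [0, 0, 0],
    [0, 0, 0],
    [0, 0, 0],
    [0, 0, 0],
    [0, 0, 0],
    [0, 0, 0],
    [0, 0, 0],
    [0, 0, 0],
  ],
  claw=[0, 0, 0, 0, 0, 0, 0, 0, 0, 0],
)

```text
time_s: 9.45
tcp_pos: [0.5645, -0.1874, 0.0774]
eef_rot: [-180.0, -0.1, -15.3]
contact_force: [2.3, 0.0, 13.1]
gripper_width: 0.0001
gripper_force: 6.7
```

jog_arm(
  travel=[
    [0, 0, 0.002],
    [0, 0, 0.003],
    [0, 0, 0.003],
    [0, 0, 0.003],
    [0, 0, -0.03],
    [0, 0, -0.09],
    [-0.08, 0, -0.15],
    [-0.2, 0, -0.2],
    [-0.2, 0, -0.2],
    [-0.2, 0, -0.2],
  ],
  dr=[
    [0, 0, 0],
    [0, 0, 0],
    [0, 0, 0],
    [0, 0, 0],
    [0, 0, 0],
    [0, 0, 0],
    [0, 0, 0],
    [0, 0, 0],
    [0, 0, 0],
    [0, 0, 0],
  ],
  claw=[0, 0, 0, 0, 0, 0, 0, 0, 0, 0],
)

```text
time_s: 10.7
tcp_pos: [0.4661, -0.1605, 0.1759]
eef_rot: [-180.0, 0.1, -15.3]
contact_force: [-0.1, 1.0, 0.0]
gripper_width: 0.0007
gripper_force: 0.0
```

```bash
python3 - <<'E'
from h import *
s=r.get_state(); c=r.capture("wrist"); cv2.imwrite('pics/w3.png',c['pixels'][:,:,::-1])
T=np.eye(4);T[:3,:3]=R.from_euler('xyz',s['eef_rot'],degrees=True).as_matrix();T[:3,3]=s['tcp_pos']
M=T@np.array(c['hand_eye']); c['attitude']=M[:3,:3]; c['position']=M[:3,3]
print(s['time_s'],s['tcp_pos'],s['contact_force'])
for t in ('green_top','red_top','rocker_on_end','rocker_base'):
    for d in r.tip_of(t,'wrist')[:1]: print(t,d,world(c,*d['at']).round(4))
W=cloud(c); yr=np.radians(-15.3); ex=np.array([np.cos(yr),np.sin(yr)]);ey=np.array([-ex[1],ex[0]])
D=W[...,:2]-np.array([.538,-.182]); a=D@ex;b=D@ey
for lo in range(-32,33,6):
    m=(a>lo/1e3)&(a<lo/1e3+.006)&(abs(b)<.012)&(W[...,2]<.1)&(c['range_z']>0)
    if m.any(): print(lo+3,np.median(W[m][:,2]).round(4))
hsv=cv2.cvtColor(c['pixels'],cv2.COLOR_RGB2HSV); m=(hsv[...,0]>45)&(hsv[...,0]<80)&(hsv[...,1]>120)&(abs(W[...,2]-.078)<.01); print('green',m.sum(),W[m].mean(0).round(4))
E
```

```text
10.7 [ 0.46612717 -0.16053908  0.17586427] [-0.06339108  0.98601104  0.02218927]
green_top {'at': [387.0, 112.6], 'conf': 0.74} [ 0.5226 -0.2365  0.078 ]
red_top {'at': [458.5, 106.3], 'conf': 0.61} [ 0.512  -0.2941  0.0779]
rocker_on_end {'at': [314.8, 81.0], 'conf': 0.77} [ 0.5619 -0.1856  0.0772]
rocker_base {'at': [315.8, 106.7], 'conf': 0.98} [ 0.5426 -0.1811  0.0817]
-29 0.0884
-23 0.0887
-17 0.0871
-11 0.0856
-5 0.084
1 0.0825
7 0.081
13 0.0795
19 0.0782
25 0.0771
31 0.0753
green 1376 [ 0.5264 -0.2376  0.0778]
```

View pics/w3.png

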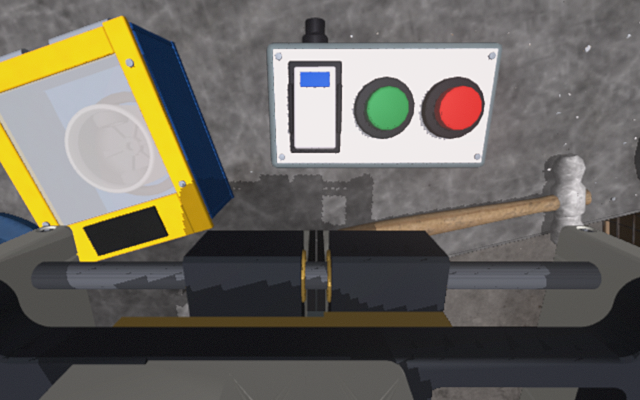

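jog_arm(
  travel=[
    [0.08, 0.06, 0],
    [0.153, 0.119, 0.06],
    [0.153, 0.119, 0.13],
    [0.153, 0.119, 0.16],
    [0.153, 0.119, 0.18],
    [0.153, 0.119, 0.19],
    [0.153, 0.119, 0.2],
    [0.153, 0.119, 0.208],
    [0.153, 0.119, 0.21],
    [0.153, 0.119, 0.21],
  ],
  dr=[
    [0, 0, 0],
    [0, 0, 0],
    [0, 0, 0],
    [0, 0, 0],
    [0, 0, 0],
    [0, 0, 0],
    [0, 0, 0],
    [0, 0, 0],
    [0, 0, 0],
    [0, 0, 0],
  ],
  claw=[0, 0, 0, 0, 0, 0, 0, 0, 0, 0],
)

```text
time_s: 12.2
tcp_pos: [0.5258, -0.2382, 0.0715]
eef_rot: [-180.0, -0.1, -15.3]
contact_force: [0.6, 2.1, 5.6]
gripper_width: 0.0002
gripper_force: 2.3
```

jog_arm(
  travel=[
    [0, 0, 0.002],
    [0, 0, 0.002],
    [0, 0, 0.002],
    [0, 0, 0.002],
    [0, 0, 0.002],
    [0, 0, 0.002],
    [0, 0, 0.002],
    [0, 0, 0.002],
    [0, 0, 0.002],
    [0, 0, 0.002],
  ],
  dr=[
    [0, 0, 0],
    [0, 0, 0],
    [0, 0, 0],
    [0, 0, 0],
    [0, 0, 0],
    [0, 0, 0],
    [0, 0, 0],
    [0, 0, 0],
    [0, 0, 0],
    [0, 0, 0],
  ],
  claw=[0, 0, 0, 0, 0, 0, 0, 0, 0, 0],
)

```text
time_s: 13.45
tcp_pos: [0.5259, -0.2383, 0.0712]
eef_rot: [-180.0, -0.1, -15.3]
contact_force: [-1.4, 4.4, 11.6]
gripper_width: 0.0006
gripper_force: 5.8
```

```bash
python3 - <<'E'
from h import *
c=r.capture("scene"); cv2.imwrite('pics/s4.png',cv2.resize(c['pixels'][150:350,250:470,::-1],(660,600),interpolation=cv2.INTER_CUBIC)); s=r.get_state(); print(s['tcp_pos'],s['contact_force'])
E
```

```text
[ 0.52589738 -0.23828197  0.07123599] [ 0.18303924  4.64596184 11.01598022]
```

View pics/s4.png

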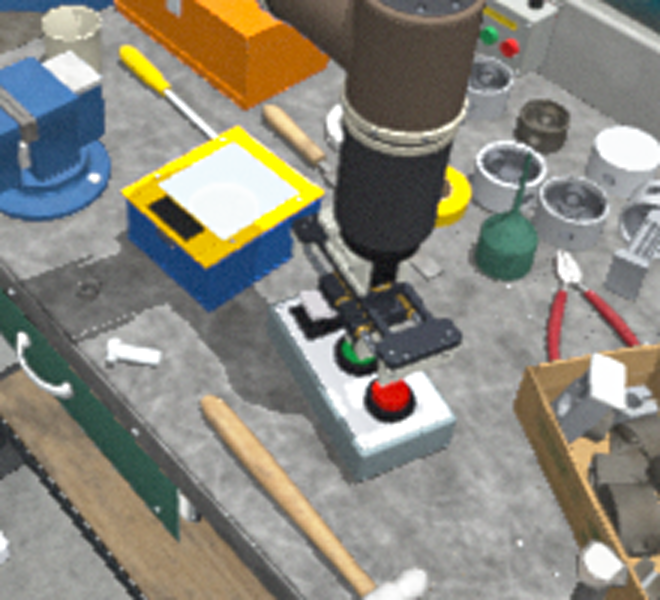

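The guard lies level at (225,195). The fingers hold the green button in at (355,352), the red button is out at (390,395), and the bolt, hammer and other loose things are where they were. I'm handing the job in.

```bash
python3 -c "
from plant import r
print(r.close_job())"
```

```text
the job is handed in; nothing more can be done
None
```

The job is handed in: guard shut, rocker fully on, and the green button held about 6.8 mm in at about 11 N, in that order; the red button was not touched, nothing looked shifted in the last picture, and no verdict came back.

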